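# Seat the grease-pot lid on its locating pin

### The arm

A 6-joint arm with a two-finger parallel gripper is mounted at the origin on the work surface. World frame = base frame: x ahead of the robot, y to its left, z up, the work surface at z = 0. Lengths are in mm, angles in rad, forces in N, time in s.
With the tool pointing down it reaches from about 325 to 775 mm from the base axis. Payload 5.5 kg.
Tool frame: the origin (TCP) lies on the front face of the gripper's body, between the roots of the fingers; the fingertips stand 73 mm ahead of it and the grasp point (between the pads) lies 54 mm ahead of it; z points along the fingers, y is the direction in which the jaws open and shut (so a half turn about z gives the same grasp; the last joint's range is limited). The gripper opens to 85 mm and grips with 20 to 120 N. Pads are 22 mm wide; open, the fingers measure 114 mm over their backs; the gripper's body (76 mm by 85 mm) begins 54 mm behind the grasp point. The pads swing forward as they close: fully open they stand 13 mm farther back than shut.
Start: joints at [-1.248, 0.091, 1.231, -0, 1.82, -0.057], TCP at [222.442, -557.258, 303.875] pointing down, gripper open.
Joint ranges: [-2.87, 2.87], [-0.86, 2.18], [0.17, 2.46], [-1.51, 4.65], [0.06, 2.69], [-2.65, 2.65]. Speed limits (rad/s): [2.57, 2.57, 3.01, 3.14, 3.14, 3.14].

### API

Orientations are given as a unit quaternion [w, x, y, z].
In Python, from plant import robot gives the robot as it stands.
- The arm moves only by the tool servo_tool, never from a script. Its argument "commands" is a list of rows, each an object of numbers: "ax", "ay", "az": the turn, a rotation vector about the world's x, y, z in rad; "dx", "dy", "dz": the shift along the world's x, y, z in cm; "claw": the opening, from -1 (shut) to 1 (fully open), so that 0 is half open. In form: [{"ax": .., "ay": .., "az": .., "dx": .., "dy": .., "dz": .., "claw": ..}, ...]. A call has 1 to 10 rows; each row is the pose to reach, as a shift and turn from the pose commanded when the call began; what a row does not reach only later rows make up. A row lasts 1/10 s, in which the tool goes at most 50 mm and 8.59 degrees, less where a joint would pass 70% of its speed; a pose out of reach is approached as far as the arm can. A call with a gripper value outside its range is refused whole. The fingers move at their own pace and stop on an object; the grip force is fixed at half the most. Time passes only in rows, so rows that repeat a pose let the fingers close. It gives the time, the measured TCP pose, the force and the opening at its end, in the units of the state.
- robot.get_obs(): the state, without advancing time (a new reading comes with each control period).
- robot.snapshot(name): name is "scene" or "top" or "wrist"; returns the picture (400x640x3 uint8, blue, green, red); there is no depth.
- robot.camera_model(name): a dict with "mtx" (3x3 intrinsics, pixels), "T" (4x4, takes a point from camera to world coordinates). Camera axes: x right, y up, looking along -z (the intrinsics and any distortion apply to the point x, -y, -z); pixel columns grow to the right and rows downward; lengths in mm; the calibration is good to about 2 mm. A picture is of the moment at which its call begins: read the wrist's pose just before it. camera_model takes no time and is no camera call; for the wrist camera it gives the pose at the moment of the call.
- robot.hand_in(): hands the job in, once; it reports no verdict.
The state is a dict: "time_s": time; "joint_positions": joint angles; "joint_velocities": joint speeds; "tau": joint torques, N m; "position": TCP position; "eef_rot": TCP orientation; "contact_force": force on the tool from outside, world axes, zero at the start; "torque": the same for the moment, N m; "width": finger opening in mm.
Only numpy, scipy, OpenCV 4.12 (cv2) and the standard library are available. Lean on these libraries where they do the work, as an engineer would, in place of code of your own. Each camera call takes 0.05 s, during which the arm holds its last target. There are 200 camera calls.

### The job

Close the grease pot beside the braai: push the rib on its lid round with a fingertip until the notch in the lid's rim stands over the pot's pin, then press the lid down fully home on its seal and leave it there. Only push and press: do not pinch the rib or lift the lid, and leave the other things on the shelf where they are.

Things in the scene. Friction and masses are not known exactly. Their poses are not given: they have to be found in the camera images.
- pot: Dark steel grease pot, bolted down on a 3 mm grey mat, at any yaw. Origin: centre of its underside, on the vertical axis about which the lid turns. The top of its round flange (outer radius 76 mm) is 40 mm above the origin. A short ear, 26 mm wide, sticks out of the flange to 94 mm from the axis along the pot's +x and carries the pin.
- pot_pin (a point): Centre of the top of the upright steel locating pin, 10 mm in diameter, fixed on the pot's flange 65 mm from the axis, standing 12 mm above the flange; half of it shows outside the lid's rim.
- lid_centre (a point): Centre of the lid's top face. The lid is a flat aluminium disc, radius 65 mm, 6 mm thick; it turns about the pot's vertical axis (either way, no end stop in reach) and slides along it. At the start its top face is 60 mm above the pot's origin, clear of the pin by 2 mm, so it turns freely; seated, 47 mm. The middle, out to 26 mm, is flat and free for pressing.
- lid_notch (a point): Middle of the notch's open mouth, at the lid's rim 65 mm from the axis, at the height of the lid's top face. The notch is a straight slot 19 mm wide and 11 mm deep, straight across the lid from the rib. It passes over the pin when this point is within about 4 mm horizontally of the pin's centre; otherwise the pin blocks the lid.
- lid_rib (a point): Middle of the top of the black plastic rib on the lid, 43 mm from the axis, opposite the notch. The rib runs radially (28 to 58 mm from the axis), is 12 mm thick and stands 24 mm above the lid's top face (its outer 4 mm side layers 22 mm). Pushed sideways with about 2 N it turns the lid, which friction holds where it is left.
- rib_side_a: One outer side layer of the rib (4 mm thick), part of the lid; origin at the lid's axis, at the lid's underside; the layer lies on the body's +y side, along its -x.
- rib_side_b: The other outer side layer of the rib, on the body's -y side. Contact on both side layers at once counts as pinching.
- lid_press (a joint): How far the lid is pressed down, m: 0 as it starts, 0.013 fully seated, negative if lifted. Pressing takes about 6 N all the way; it stays where it is left. With the notch off the pin it stops at about 0.003.
- mug: Blue enamel mug, 80 mm diameter, 80 mm tall, standing near the pot; origin at the centre of its underside. Leave alone.
- spice_jar: Amber glass jar, 48 mm diameter, 78 mm tall, near the pot; origin at the centre of its underside. Leave alone.
- matchbox: Cardboard matchbox 66 x 42 x 22 mm near the pot; origin at the centre of its underside. Leave alone.
- tongs: Short steel tongs, 200 mm long, 50 mm wide, 18 mm high, lying beside the pot; origin at the middle of the underside. Leave alone.
- board: Bamboo chopping board 320 x 200 x 18 mm lying at the robot's left; origin at the centre of its underside. Leave alone.
- basting_brush: Brush 200 mm long lying on the board. Leave alone.
- drip_tray: Aluminium drip tray 300 x 200 x 35 mm lying at the robot's right; origin at the centre of its underside. Leave alone.

How it is judged (in metres and radians):
At the end, for the whole second after the job is handed in: The lid is pressed down at least 11 of its 13 mm, with the notch round the pin (mouth of the notch within 7 mm of the pin's centre, horizontally) (value of joint lid_press above 0.011 m and horizontal distance between lid_notch and pot_pin below 0.007 m); the robot touches nothing.
It fails at once if the lid was lifted (raised more than 4 mm) (value of joint lid_press below -0.004 m).
It fails at once if the rib was pinched (more than 1.5 N on both of its sides at once) (contact force between each of rib_side_a, rib_side_b and the fingers above 1.5 N).
It fails at once if another thing on the shelf was moved more than 20 mm (distance of any of mug, spice_jar, matchbox, tongs, board, basting_brush, drip_tray from where it was at the start of the episode above 0.02 m).
It also fails if it takes over 48 s, if anything falls off the work surface, if the arm or the gripper's body presses on something with over 40 N, if the wrist force passes 120 N, or if a joint passes its speed limit or range.

## Working session

There is one attempt and no reset: what is moved stays moved. The work goes in short steps, Python scripts to look and compute and a tool call to move; the robot and the scene stay as the last step left them, time stands still between calls to the robot, and variables do not carry over. Pictures are saved under pics/ and viewed, about 8 in all and at most 12, crops included, and the job is handed in when it is done.

Besides the shell and the picture viewer there is one more tool, called after "Request:" as name([rows], argument=value, ...), one row to a line, values as JSON. servo_tool: Moves the arm, as the interface text tells. Its arguments: {"type":"object","properties":{"commands":{"type":"array"}},"required":["commands"]}

```bash
mkdir -p pics; python3 - <<'E'
from plant import robot
import cv2
o=robot.get_obs();print(o)
for n in("scene","top"):
    im=robot.snapshot(n);cv2.imwrite(f"pics/{n}0.png",im);m=robot.camera_model(n);print(n,m)
E
```

```text
{'time_s': 0.0, 'joint_positions': array([-1.24772164e+00,  9.18133991e-02,  1.23190425e+00, -2.69106693e-05,
        1.81980552e+00, -5.66982029e-02]), 'joint_velocities': array([ 1.09431522e-03, -5.45089479e-04, -3.02364922e-05, -1.47833931e-03,
       -8.91771340e-04, -3.10774580e-04]), 'tau': array([-2.62517256e-03, -4.58739173e+01, -4.18021560e+01, -1.50983437e-04,
        1.18753180e-02, -4.38160569e-06]), 'position': array([ 222.36961177, -557.10591293,  302.76758755]), 'eef_rot': array([-9.54976736e-04,  9.82025840e-01,  1.88744051e-01, -1.41109217e-04]), 'contact_force': array([-0.62021159, -0.15333117,  0.37792498]), 'torque': array([ 0.00351469,  0.02422429, -0.01318788]), 'width': 85.67742115098032}
scene {'mtx': array([[458.87084323,   0.        , 320.89178516],
       [  0.        , 458.87084323, 195.76643453],
       [  0.        ,   0.        ,   1.        ]]), 'T': array([[-8.80637369e-01, -2.41556925e-01,  4.07588121e-01,
         1.08730905e+03],
       [ 4.73644557e-01, -4.70224909e-01,  7.44680716e-01,
         9.59140558e+02],
       [ 1.17753036e-02,  8.48845562e-01,  5.28509749e-01,
         7.52116143e+02],
       [ 0.00000000e+00,  0.00000000e+00,  0.00000000e+00,
         1.00000000e+00]])}
top {'mtx': array([[498.03373411,   0.        , 319.4616333 ],
       [  0.        , 498.03373411, 205.12117445],
       [  0.        ,   0.        ,   1.        ]]), 'T': array([[-2.11144358e-02,  9.90799470e-01, -1.33680929e-01,
         3.41057361e+02],
       [-9.99775611e-01, -2.06967373e-02,  4.51359497e-03,
         8.17015368e+00],
       [ 1.70530844e-03,  1.33746234e-01,  9.91014146e-01,
         1.78508536e+03],
       [ 0.00000000e+00,  0.00000000e+00,  0.00000000e+00,
         1.00000000e+00]])}
```

View pics/top0.png

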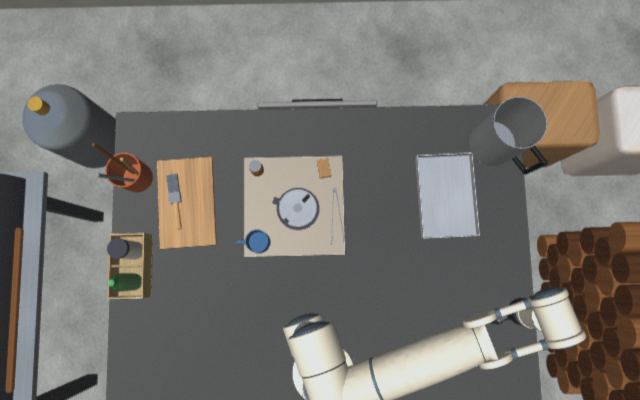

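View pics/scene0.png

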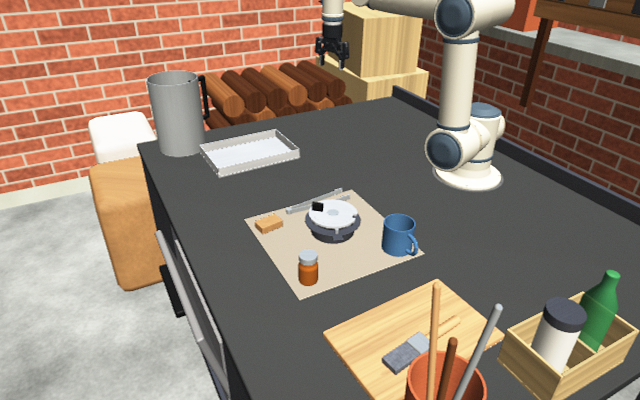

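The top view shows the pot at about (298,208), with its ear at about (277,200) and the rib at about (306,199). The mug is at (258,241), the jar at (256,167), the matchbox at (324,168) and the tongs at (336,215). I'll enlarge this.

```bash
cat > h.py <<'E'
import numpy as np
from plant import robot
def ray(n,u,v,z,m=None):
    m=m or robot.camera_model(n);K=m["mtx"];T=m["T"]
    d=np.array([(u-K[0,2])/K[0,0],-(v-K[1,2])/K[1,1],-1]);d=T[:3,:3]@d
    return T[:3,3]+d*(z-T[2,3])/d[2]
def proj(n,p,m=None):
    m=m or robot.camera_model(n);T=m["T"]
    q=T[:3,:3].T@(np.array(p)-T[:3,3]);q=q*[1,-1,-1]
    return (m["mtx"]@q)[:2]/q[2]
E
python3 - <<'E'
import cv2,numpy as np
from h import *
t=cv2.imread("pics/top0.png")[170:250,260:340]; s=cv2.imread("pics/scene0.png")[185:250,295:375]
t=cv2.resize(t,(400,400),interpolation=cv2.INTER_CUBIC);s=cv2.resize(s,(400,325),interpolation=cv2.INTER_CUBIC)
c=np.zeros((400,800,3),np.uint8);c[:,:400]=t;c[:325,400:]=s;cv2.imwrite("pics/c0.png",c)
print(ray("top",298,208,63))
E
```

```text
[564.79253197  75.34282354  63.        ]
```

View pics/c0.png

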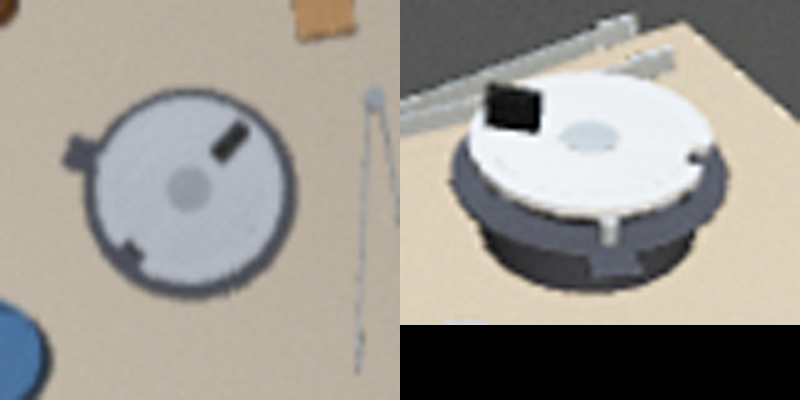

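The enlarged top crop, at 5x, shows the lid centre at (189,188), the notch mouth at (128,256), the rib top at (231,141) and the ear tip at about (65,152). The scene crop shows the pin on the ear at about (609,225).

```bash
python3 - <<'E'
from h import *
f=lambda x,y,z: ray("top",260+x/5-.4,170+y/5-.4,z)
c=f(189,188,63);print("c",c, "flange c",f(190,194,43))
for n,x,y,z,cc in(("notch",128,256,63,c),("rib",231,141,87,c),("ear",66,152,43,c)):
    p=f(x,y,z)-c;print(n,p,np.hypot(*p[:2]),np.degrees(np.arctan2(p[1],p[0])))
m=robot.camera_model("scene")
p=ray("scene",295+(609-400)/5-.4,185+218/5-.4,55);p-=c;print("pin",p,np.hypot(*p[:2]),np.degrees(np.arctan2(p[1],p[0])))
o=robot.get_obs();w=robot.camera_model("wrist");print(w);from scipy.spatial.transform import Rotation as R
q=o["eef_rot"];Rt=R.from_quat(np.roll(q,-1)).as_matrix();print(Rt, Rt.T@(w["T"][:3,3]-o["position"]),Rt.T@w["T"][:3,:3])
E
```

```text
c [567.64856248  77.39116866  63.        ] flange c [565.99839306  77.55487661  43.        ]
notch [-46.75711383  43.09361332   0.        ] 63.58684772084348 137.33483825652675
rib [ 28.91271614 -30.40890065  24.        ] 41.96005712214181 -46.444783401411215
ear [ 30.10600308  87.3244797  -20.        ] 92.36848042831959 70.97784585662073
pin [21.48453498 57.41200822 -8.        ] 61.30027676586569 69.4833091868513
{'mtx': array([[314.92846048,   0.        , 321.35259987],
       [  0.        , 314.92846048, 198.03875519],
       [  0.        ,   0.        ,   1.        ]]), 'T': array([[ 3.70395762e-01,  8.82411094e-01,  2.90099362e-01,
         2.96234898e+02],
       [-9.28872818e-01,  3.52374137e-01,  1.14139193e-01,
        -5.28300183e+02],
       [-1.50582214e-03, -3.11742085e-01,  9.50165567e-01,
         3.74103000e+02],
       [ 0.00000000e+00,  0.00000000e+00,  0.00000000e+00,
         1.00000000e+00]])}
[[ 9.28755176e-01  3.70693276e-01 -5.64618931e-04]
 [ 3.70693693e-01 -9.28753661e-01  1.68043018e-03]
 [ 9.85322689e-05 -1.77000890e-03 -9.99998429e-01]] [ 79.27688821   0.47595562 -71.24393358] [[-3.20462462e-04  9.50136025e-01  3.11835585e-01]
 [ 9.99999914e-01  3.86875704e-04 -1.51112033e-04]
 [-2.64218598e-04  3.11835510e-01 -9.50136067e-01]]
```

The lid's centre is near (567,77), the notch is at about 136° and the pin at about 70°. The lid needs a clockwise turn of about 66°. Next I shut the claw and move over the pot for a close look.

Request:
servo_tool([
  {"dx": 15.8, "dy": 31, "dz": 0, "claw": -1},
  {"dx": 15.8, "dy": 31, "dz": 0, "claw": -1},
  {"dx": 15.8, "dy": 31, "dz": 0, "claw": -1},
  {"dx": 15.8, "dy": 31, "dz": 0, "claw": -1},
  {"dx": 15.8, "dy": 31, "dz": 0, "claw": -1},
  {"dx": 15.8, "dy": 31, "dz": 0, "claw": -1},
  {"dx": 15.8, "dy": 31, "dz": 0, "claw": -1},
  {"dx": 15.8, "dy": 31, "dz": 0, "claw": -1},
  {"dx": 15.8, "dy": 31, "dz": 0, "claw": -1},
  {"dx": 15.8, "dy": 31, "dz": 0, "claw": -1},
])

```text
schema error: expected keys ax, ay, az, dx, dy, dz, claw
```

Request:
servo_tool([
  {"ax": 0, "ay": 0, "az": 0, "dx": 15.8, "dy": 31, "dz": 0, "claw": -1},
  {"ax": 0, "ay": 0, "az": 0, "dx": 15.8, "dy": 31, "dz": 0, "claw": -1},
  {"ax": 0, "ay": 0, "az": 0, "dx": 15.8, "dy": 31, "dz": 0, "claw": -1},
  {"ax": 0, "ay": 0, "az": 0, "dx": 15.8, "dy": 31, "dz": 0, "claw": -1},
  {"ax": 0, "ay": 0, "az": 0, "dx": 15.8, "dy": 31, "dz": 0, "claw": -1},
  {"ax": 0, "ay": 0, "az": 0, "dx": 15.8, "dy": 31, "dz": 0, "claw": -1},
  {"ax": 0, "ay": 0, "az": 0, "dx": 15.8, "dy": 31, "dz": 0, "claw": -1},
  {"ax": 0, "ay": 0, "az": 0, "dx": 15.8, "dy": 31, "dz": 0, "claw": -1},
  {"ax": 0, "ay": 0, "az": 0, "dx": 15.8, "dy": 31, "dz": 0, "claw": -1},
])

```text
time_s: 1.0
position: [380.8, -246.4, 303.7]
eef_rot: [0.0, 0.982, 0.19, -0.0]
contact_force: [-1.4, 0.8, -0.3]
width: 0.3
```

Request:
servo_tool([
  {"ax": 0, "ay": 0, "az": 0, "dx": 15.9, "dy": 31.3, "dz": -5.4, "claw": -1},
  {"ax": 0, "ay": 0, "az": 0, "dx": 15.9, "dy": 31.3, "dz": -5.4, "claw": -1},
  {"ax": 0, "ay": 0, "az": 0, "dx": 15.9, "dy": 31.3, "dz": -5.4, "claw": -1},
  {"ax": 0, "ay": 0, "az": 0, "dx": 15.9, "dy": 31.3, "dz": -5.4, "claw": -1},
  {"ax": 0, "ay": 0, "az": 0, "dx": 15.9, "dy": 31.3, "dz": -5.4, "claw": -1},
  {"ax": 0, "ay": 0, "az": 0, "dx": 15.9, "dy": 31.3, "dz": -5.4, "claw": -1},
  {"ax": 0, "ay": 0, "az": 0, "dx": 15.9, "dy": 31.3, "dz": -5.4, "claw": -1},
  {"ax": 0, "ay": 0, "az": 0, "dx": 15.9, "dy": 31.3, "dz": -5.4, "claw": -1},
  {"ax": 0, "ay": 0, "az": 0, "dx": 15.9, "dy": 31.3, "dz": -5.4, "claw": -1},
  {"ax": 0, "ay": 0, "az": 0, "dx": 15.9, "dy": 31.3, "dz": -5.4, "claw": -1},
])

```text
time_s: 2.0
position: [539.5, 63.8, 249.8]
eef_rot: [0.0, 0.982, 0.188, -0.0]
contact_force: [-0.2, 0.5, 0.1]
width: 0.1
```

```bash
python3 - <<'E'
from h import *
import cv2,pickle
o=robot.get_obs();print(o["position"],o["joint_positions"],o["time_s"],o["contact_force"])
m=robot.camera_model("wrist");im=robot.snapshot("wrist");cv2.imwrite("pics/w0.png",im);pickle.dump(m,open("w0.pkl","wb"))
print(proj("wrist",[567,77,63],m))
E
```

```text
[539.52534354  63.83667307 249.75420902] [ 5.55693165e-02 -6.53373088e-02  1.48401654e+00 -8.58525315e-04
  1.72354237e+00  1.24857525e+00] 2.0 [-0.21619725  0.49099706  0.06658995]
[318.03221613 156.73278496]
```

View pics/w0.png

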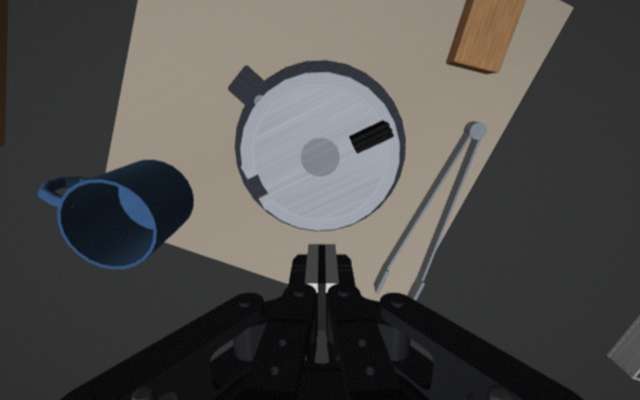

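The wrist view shows the lid centred at about (320,156), the notch at (256,188), the rib at (371,136), and the pin peeping out at about (259,99) on the ear at (247,85). The fingertips, pads shut, are at rows 245 and below. I'll enlarge the lid.

```bash
python3 - <<'E'
import cv2
t=cv2.imread("pics/w0.png")[50:240,225:415]
t=cv2.convertScaleAbs(cv2.resize(t,None,fx=3.15,fy=3.15,interpolation=cv2.INTER_CUBIC),alpha=1.3,beta=20)
print(t.shape);cv2.imwrite("pics/c1.png",t)
E
```

```text
(598, 598, 3)
```

View pics/c1.png

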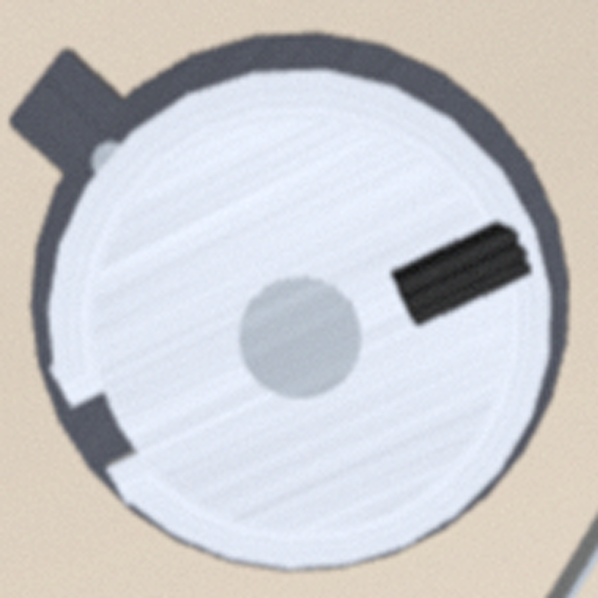

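In the 3.15x crop the hub is at (300,337), the notch corners are at (103,393), (134,450), (70,406) and (107,466), the ear tip corners are at (67,48) and (11,120), and the pin cap is at about (107,157).

```bash
python3 - <<'E'
from h import *
import pickle
m=pickle.load(open("w0.pkl","rb"))
f=lambda x,y,z: ray("w",225+(x+.5)/3.15-.5,50+(y+.5)/3.15-.5,z,m)
c=f(300,337,63)
# lid outline fit (top edge pts away from camera: upper rim)
P=np.array([f(x,y,63)[:2] for x,y in((310,68),(190,95),(110,158),(58,240),(48,310),(420,97),(500,170),(543,250),(552,315))])
A=np.c_[2*P,np.ones(len(P))];s=np.linalg.lstsq(A,(P**2).sum(1),rcond=None)[0];print("hub",c,"fit",s[:2],(s[2]+s[0]**2+s[1]**2)**.5)
for n,x,y,z in(("in",118.5,421.5,63),("mouth",88.5,436,63),("ear",39,84,43),("pin",107,157,55)):
  for cc in(c[:2],s[:2]):
    p=f(x,y,z)[:2]-cc;print(n,np.hypot(*p),np.degrees(np.arctan2(p[1],p[0])))
print("rib", f(460,248,87)[:2]-c[:2])
# predicted pixel overlay for fitted angles
E
```

```text
hub [567.63741119  75.59449519  63.        ] fit [567.02519998  75.34724928] 66.08027645511665
in 54.0909344146618 136.75992944077527
in 53.81766166691076 136.12165533986993
mouth 63.39206418801066 136.87906944742198
mouth 63.11704791566906 136.3353622317888
ear 92.90758900869773 68.90679588633427
ear 93.35984017808958 68.61085769975116
pin 66.75796090214911 69.27550282681935
pin 67.20760507607619 68.86193986706786
rib [ 37.23712775 -25.2108275 ]
```

The two views agree. The axis is at (567.3,76), the notch at 136.5° and the pin at 69°, so the turn is -67.5°. Next I go to the counter-clockwise side of the rib and lower the shut fingertip beside it.

Request:
servo_tool([
  {"ax": 0, "ay": 0, "az": 0.43, "dx": 8.5, "dy": 0.8, "dz": -5, "claw": -1},
  {"ax": 0, "ay": 0, "az": 0.43, "dx": 8.5, "dy": 0.8, "dz": -5, "claw": -1},
  {"ax": 0, "ay": 0, "az": 0.43, "dx": 8.5, "dy": 0.8, "dz": -5, "claw": -1},
  {"ax": 0, "ay": 0, "az": 0.43, "dx": 8.5, "dy": 0.8, "dz": -5, "claw": -1},
  {"ax": 0, "ay": 0, "az": 0.43, "dx": 8.5, "dy": 0.8, "dz": -8, "claw": -1},
  {"ax": 0, "ay": 0, "az": 0.43, "dx": 8.5, "dy": 0.8, "dz": -9.5, "claw": -1},
  {"ax": 0, "ay": 0, "az": 0.43, "dx": 8.5, "dy": 0.8, "dz": -10.4, "claw": -1},
  {"ax": 0, "ay": 0, "az": 0.43, "dx": 8.5, "dy": 0.8, "dz": -10.4, "claw": -1},
  {"ax": 0, "ay": 0, "az": 0.43, "dx": 8.5, "dy": 0.8, "dz": -10.4, "claw": -1},
])

```text
time_s: 2.95
position: [624.5, 73.6, 147.3]
eef_rot: [0.0, 0.919, 0.394, 0.001]
contact_force: [0.0, 0.6, 0.1]
width: 0.1
```

```bash
python3 - <<'E'
from h import *
import cv2
o=robot.get_obs();print(o["position"],o["joint_positions"],o["time_s"],o["contact_force"])
c=np.array([567.3,76.])
ang=lambda a:np.array([np.cos(a),np.sin(a)])
start=np.array([539.4,65.7])+[85,8]
print("start",start)
# path: lid rotation th (deg, negative) with offset t0=17 -> shift from start in cm
for g,th in [(26,0),(20,0)]+[(17,-x) for x in range(0,69,5)]+[(17,-67.5)]:
    a=np.radians(-43.5+th);p=c+43*ang(a)+g*ang(a+np.pi/2);print(g,th,np.round((p-start)/10,2),"az",round(np.radians(th),3))
a=robot.snapshot("wrist")[100:400,120:520];b=robot.snapshot("scene")[185:250,295:375]
b=cv2.resize(b,(400,325))[:300];cv2.imwrite("pics/w1.png",np.hstack([a,b]))
E
```

```text
[624.54123893  73.58736997 147.30820658] [ 6.31970342e-02  1.91564042e-01  1.39838157e+00 -9.01718481e-06
  1.54993599e+00  8.25086883e-01] 2.95 [0.00723288 0.60149232 0.12705893]
start [624.4  73.7]
26 0 [-0.8  -0.84] az 0.0
20 0 [-1.21 -1.28] az 0.0
17 0 [-1.42 -1.5 ] az 0.0
17 -5 [-1.59 -1.86] az -0.087
17 -10 [-1.79 -2.22] az -0.175
17 -15 [-2.01 -2.55] az -0.262
17 -20 [-2.27 -2.86] az -0.349
17 -25 [-2.55 -3.15] az -0.436
17 -30 [-2.86 -3.41] az -0.524
17 -35 [-3.19 -3.64] az -0.611
17 -40 [-3.53 -3.85] az -0.698
17 -45 [-3.9  -4.02] az -0.785
17 -50 [-4.28 -4.17] az -0.873
17 -55 [-4.66 -4.27] az -0.96
17 -60 [-5.06 -4.35] az -1.047
17 -65 [-5.46 -4.39] az -1.134
17 -67.5 [-5.66 -4.39] az -1.178
```

View pics/w1.png

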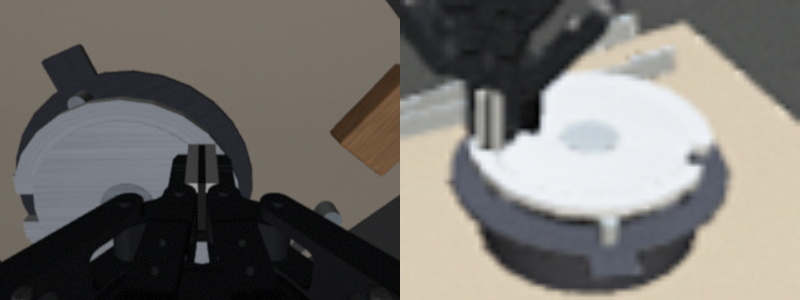

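The shut fingertips stand on the counter-clockwise side of the rib, just above the lid, touching nothing. I push in an arc, turning the tool with it.

Request:
servo_tool([
  {"ax": 0, "ay": 0, "az": 0, "dx": -0.8, "dy": -0.84, "dz": -0.1, "claw": -1},
  {"ax": 0, "ay": 0, "az": 0, "dx": -1.21, "dy": -1.28, "dz": -0.2, "claw": -1},
  {"ax": 0, "ay": 0, "az": 0, "dx": -1.42, "dy": -1.5, "dz": -0.2, "claw": -1},
  {"ax": 0, "ay": 0, "az": -0.087, "dx": -1.59, "dy": -1.86, "dz": -0.2, "claw": -1},
  {"ax": 0, "ay": 0, "az": -0.175, "dx": -1.79, "dy": -2.22, "dz": -0.2, "claw": -1},
  {"ax": 0, "ay": 0, "az": -0.262, "dx": -2.01, "dy": -2.55, "dz": -0.2, "claw": -1},
  {"ax": 0, "ay": 0, "az": -0.349, "dx": -2.27, "dy": -2.86, "dz": -0.2, "claw": -1},
  {"ax": 0, "ay": 0, "az": -0.436, "dx": -2.55, "dy": -3.15, "dz": -0.2, "claw": -1},
  {"ax": 0, "ay": 0, "az": -0.524, "dx": -2.86, "dy": -3.41, "dz": -0.2, "claw": -1},
  {"ax": 0, "ay": 0, "az": -0.611, "dx": -3.19, "dy": -3.64, "dz": -0.2, "claw": -1},
])

```text
time_s: 4.05
position: [592.7, 37.4, 144.2]
eef_rot: [-0.0, 0.995, 0.097, 0.001]
contact_force: [1.6, 1.9, -0.8]
width: 0.2
```

Request:
servo_tool([
  {"ax": 0, "ay": 0, "az": -0.087, "dx": -0.34, "dy": -0.21, "dz": 0, "claw": -1},
  {"ax": 0, "ay": 0, "az": -0.175, "dx": -0.71, "dy": -0.38, "dz": 0, "claw": -1},
  {"ax": 0, "ay": 0, "az": -0.262, "dx": -1.09, "dy": -0.53, "dz": 0, "claw": -1},
  {"ax": 0, "ay": 0, "az": -0.349, "dx": -1.47, "dy": -0.63, "dz": 0, "claw": -1},
  {"ax": 0, "ay": 0, "az": -0.436, "dx": -1.87, "dy": -0.71, "dz": 0, "claw": -1},
  {"ax": 0, "ay": 0, "az": -0.489, "dx": -2.11, "dy": -0.735, "dz": 0, "claw": -1},
  {"ax": 0, "ay": 0, "az": -0.489, "dx": -2.11, "dy": -0.735, "dz": 0, "claw": -1},
  {"ax": 0, "ay": 0, "az": -0.489, "dx": -2.11, "dy": -0.735, "dz": 0, "claw": -1},
])

```text
time_s: 4.85
position: [571.4, 29.8, 144.1]
eef_rot: [0.0, 0.99, -0.144, 0.0]
contact_force: [0.6, -0.6, 1.1]
width: 0.0
```

```bash
python3 - <<'E'
from h import *
import cv2,pickle
o=robot.get_obs();print(o["position"],o["joint_positions"],o["time_s"],o["contact_force"])
m=robot.camera_model("wrist");a=robot.snapshot("wrist");pickle.dump(m,open("w2.pkl","wb"));cv2.imwrite("pics/w2full.png",a)
b=robot.snapshot("scene");cv2.imwrite("pics/s2full.png",b)
b=cv2.resize(b[185:250,295:375],(400,325),interpolation=cv2.INTER_CUBIC)
t=cv2.resize(robot.snapshot("top")[176:241,260:340],(400,325),interpolation=cv2.INTER_CUBIC)
print(proj("w",[567.3,76,63],m))
cv2.imwrite("pics/w2.png",np.vstack([np.hstack([b,t]),np.hstack([a[0:270,:400]*0,a[0:270,:400]])])[:, :])
a2=cv2.resize(a[0:275,0:640],(640,275));v=np.zeros((600,800,3),np.uint8);v[:325]=np.hstack([b,t]);v[325:,80:720]=a2;cv2.imwrite("pics/w2.png",v)
E
```

```text
[571.44393819  29.82401669 144.1199735 ] [-7.26262735e-03  4.43153914e-02  1.56297744e+00 -9.93663520e-05
  1.53387684e+00  1.85242439e+00] 4.85 [ 0.61999246 -0.64668731  1.09912796]
[242.36522456 278.29336968]
```

View pics/w2.png

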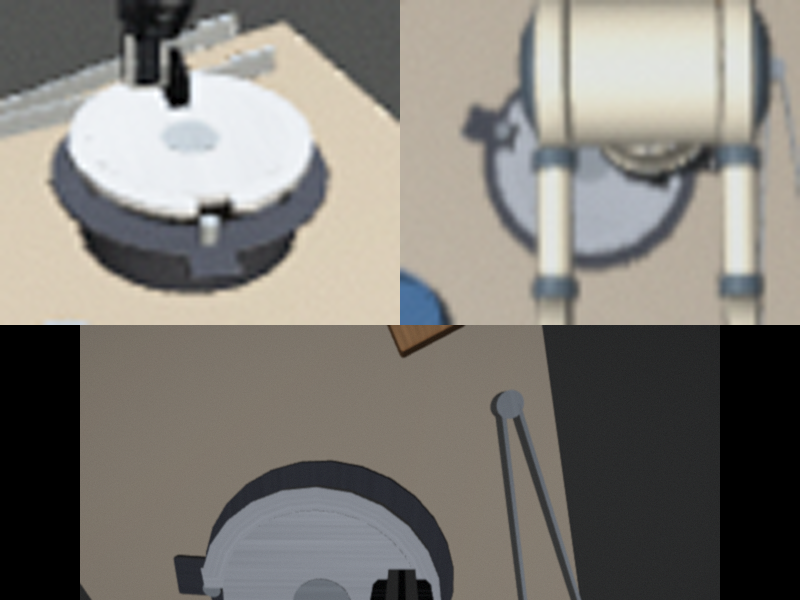

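The rib is being pushed and the notch is almost at the pin. In the scene crop the notch mid is at x≈215 and the pin at 209, so a few degrees are left. I push on by 4°.

Request:
servo_tool([
  {"ax": 0, "ay": 0, "az": -0.035, "dx": -0.16, "dy": -0.01, "dz": 0, "claw": -1},
  {"ax": 0, "ay": 0, "az": -0.07, "dx": -0.32, "dy": -0.02, "dz": 0, "claw": -1},
  {"ax": 0, "ay": 0, "az": -0.07, "dx": -0.32, "dy": -0.02, "dz": 0, "claw": -1},
  {"ax": 0, "ay": 0, "az": -0.07, "dx": -0.32, "dy": -0.02, "dz": 0, "claw": -1},
])

```text
time_s: 5.4
position: [568.4, 29.7, 144.0]
eef_rot: [0.0, 0.984, -0.179, 0.0]
contact_force: [0.9, -0.2, 0.2]
width: 0.1
```

Request:
servo_tool([
  {"ax": 0, "ay": 0, "az": 0, "dx": 2.5, "dy": -0.9, "dz": 0, "claw": -1},
  {"ax": 0, "ay": 0, "az": 0, "dx": 2.5, "dy": -0.9, "dz": 4, "claw": -1},
  {"ax": 0, "ay": 0, "az": 0, "dx": 2.5, "dy": -0.9, "dz": 7, "claw": -1},
  {"ax": 0, "ay": 0, "az": 0, "dx": -2.9, "dy": 5.7, "dz": 9.5, "claw": -1},
  {"ax": 0, "ay": 0, "az": 0, "dx": -2.9, "dy": 5.7, "dz": 9.5, "claw": -1},
  {"ax": 0, "ay": 0, "az": 0, "dx": -2.9, "dy": 5.7, "dz": 9.5, "claw": -1},
  {"ax": 0, "ay": 0, "az": 0, "dx": -2.9, "dy": 5.7, "dz": 9.5, "claw": -1},
  {"ax": 0, "ay": 0, "az": 0, "dx": -2.9, "dy": 5.7, "dz": 9.5, "claw": -1},
])

```text
time_s: 6.2
position: [539.3, 86.3, 238.0]
eef_rot: [0.0, 0.984, -0.179, -0.001]
contact_force: [-0.2, -0.1, -0.5]
width: -0.2
```

```bash
python3 - <<'E'
from h import *
import cv2,pickle
o=robot.get_obs();print(o["position"],o["time_s"],o["contact_force"])
m=robot.camera_model("wrist");a=robot.snapshot("wrist");pickle.dump(m,open("w3.pkl","wb"));cv2.imwrite("pics/w3full.png",a)
u,v=map(int,proj("w",[567.3,76,63],m));print(u,v)
r0,c0=max(v-100,0),u-100;print("off",c0,r0)
t=cv2.resize(a[r0:r0+200,c0:c0+200],None,fx=3,fy=3,interpolation=cv2.INTER_CUBIC)
cv2.imwrite("pics/w3.png",cv2.convertScaleAbs(t,alpha=1.3,beta=20))
E
```

```text
[539.32621694  86.31427797 238.04995971] 6.2 [-0.16350761 -0.13482363 -0.52340981]
319 160
off 219 60
```

View pics/w3.png

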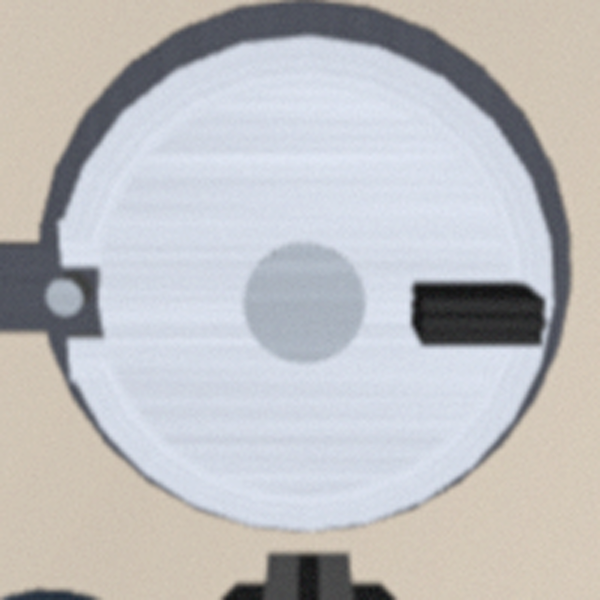

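The notch edges are at rows 267 and 337, so its mouth is at about (65,302). The pin is at (64,297) and the hub at (304,302).

```bash
python3 - <<'E'
from h import *
import pickle
m=pickle.load(open("w3.pkl","rb"))
f=lambda x,y,z: ray("w",219+(x+.5)/3-.5,60+(y+.5)/3-.5,z,m)
c=f(304,302,63);print(c)
A={}
for n,x,y,z in(("notch",65,302,63),("in",101,302,63),("pin",64,297,55),("ear",5,286.5,43)):
    p=f(x,y,z)-c;print(n,f(x,y,z),np.hypot(*p[:2]),np.degrees(np.arctan2(p[1],p[0])))
E
```

```text
[567.6461124   75.61502404  63.        ]
notch [589.90873627 134.61345161  63.        ] 63.05901106659426 69.32636897430932
in [586.55653384 125.72974259  63.        ] 53.56387825847125 69.32636897430925
pin [590.47871126 136.78397297  55.        ] 65.29140742431805 69.53085170695803
ear [598.02043832 154.8944997   43.        ] 84.89896899472059 69.03667716461445
```

The notch is at 69.3° and the pin at 69.5°, so they line up. I move over the hub and down near the lid.

Request:
servo_tool([
  {"ax": 0, "ay": 0, "az": 0, "dx": 2.8, "dy": -1.1, "dz": -4, "claw": -1},
  {"ax": 0, "ay": 0, "az": 0, "dx": 2.8, "dy": -1.1, "dz": -7, "claw": -1},
  {"ax": 0, "ay": 0, "az": 0, "dx": 2.8, "dy": -1.1, "dz": -9, "claw": -1},
  {"ax": 0, "ay": 0, "az": 0, "dx": 2.8, "dy": -1.1, "dz": -9.7, "claw": -1},
  {"ax": 0, "ay": 0, "az": 0, "dx": 2.8, "dy": -1.1, "dz": -9.7, "claw": -1},
])

```text
time_s: 6.75
position: [566.8, 75.1, 140.1]
eef_rot: [0.0, 0.984, -0.18, -0.002]
contact_force: [-0.7, 0.4, 0.6]
width: 0.3
```

Request:
servo_tool([
  {"ax": 0, "ay": 0, "az": 0, "dx": 0, "dy": 0, "dz": -0.2, "claw": -1},
  {"ax": 0, "ay": 0, "az": 0, "dx": 0, "dy": 0, "dz": -0.4, "claw": -1},
  {"ax": 0, "ay": 0, "az": 0, "dx": 0, "dy": 0, "dz": -0.6, "claw": -1},
  {"ax": 0, "ay": 0, "az": 0, "dx": 0, "dy": 0, "dz": -0.8, "claw": -1},
  {"ax": 0, "ay": 0, "az": 0, "dx": 0, "dy": 0, "dz": -1.0, "claw": -1},
  {"ax": 0, "ay": 0, "az": 0, "dx": 0, "dy": 0, "dz": -1.1, "claw": -1},
  {"ax": 0, "ay": 0, "az": 0, "dx": 0, "dy": 0, "dz": -1.1, "claw": -1},
])

```text
time_s: 7.45
position: [567.7, 75.9, 132.2]
eef_rot: [-0.0, 0.984, -0.179, 0.001]
contact_force: [-1.4, -0.3, 4.9]
width: -0.1
```

Request:
servo_tool([
  {"ax": 0, "ay": 0, "az": 0, "dx": 0, "dy": 0, "dz": -0.15, "claw": -1},
  {"ax": 0, "ay": 0, "az": 0, "dx": 0, "dy": 0, "dz": -0.3, "claw": -1},
  {"ax": 0, "ay": 0, "az": 0, "dx": 0, "dy": 0, "dz": -0.45, "claw": -1},
  {"ax": 0, "ay": 0, "az": 0, "dx": 0, "dy": 0, "dz": -0.6, "claw": -1},
  {"ax": 0, "ay": 0, "az": 0, "dx": 0, "dy": 0, "dz": -0.6, "claw": -1},
  {"ax": 0, "ay": 0, "az": 0, "dx": 0, "dy": 0, "dz": -0.6, "claw": -1},
])

```text
time_s: 8.05
position: [567.7, 75.8, 125.9]
eef_rot: [-0.0, 0.984, -0.179, 0.001]
contact_force: [-0.9, -0.3, 5.0]
width: -0.1
```

Request:
servo_tool([
  {"ax": 0, "ay": 0, "az": 0, "dx": 0, "dy": 0, "dz": -0.1, "claw": -1},
  {"ax": 0, "ay": 0, "az": 0, "dx": 0, "dy": 0, "dz": -0.2, "claw": -1},
  {"ax": 0, "ay": 0, "az": 0, "dx": 0, "dy": 0, "dz": -0.3, "claw": -1},
  {"ax": 0, "ay": 0, "az": 0, "dx": 0, "dy": 0, "dz": -0.35, "claw": -1},
  {"ax": 0, "ay": 0, "az": 0, "dx": 0, "dy": 0, "dz": -0.35, "claw": -1},
])

```text
time_s: 8.55
position: [567.7, 75.8, 122.9]
eef_rot: [-0.0, 0.984, -0.179, 0.001]
contact_force: [-2.5, 0.5, 8.1]
width: -0.0
```

Request:
servo_tool([
  {"ax": 0, "ay": 0, "az": 0, "dx": 0, "dy": 0, "dz": -0.1, "claw": -1},
  {"ax": 0, "ay": 0, "az": 0, "dx": 0, "dy": 0, "dz": -0.2, "claw": -1},
  {"ax": 0, "ay": 0, "az": 0, "dx": 0, "dy": 0, "dz": -0.25, "claw": -1},
  {"ax": 0, "ay": 0, "az": 0, "dx": 0, "dy": 0, "dz": -0.25, "claw": -1},
])

```text
time_s: 8.95
position: [567.7, 75.9, 122.8]
eef_rot: [-0.0, 0.984, -0.179, 0.001]
contact_force: [-7.4, -0.8, 18.4]
width: -0.4
```

The force has climbed to 18 N with no further travel at TCP z≈122.8, where 123 is nominal for seated. It's home, so I go straight up to a viewpoint.

Request:
servo_tool([
  {"ax": 0, "ay": 0, "az": 0, "dx": 0, "dy": 0, "dz": 0.5, "claw": -1},
  {"ax": 0, "ay": 0, "az": 0, "dx": 0, "dy": 0, "dz": 3, "claw": -1},
  {"ax": 0, "ay": 0, "az": 0, "dx": 0, "dy": 0, "dz": 7, "claw": -1},
  {"ax": 0, "ay": 0, "az": 0, "dx": -2.8, "dy": 1.1, "dz": 11.8, "claw": -1},
  {"ax": 0, "ay": 0, "az": 0, "dx": -2.8, "dy": 1.1, "dz": 11.8, "claw": -1},
  {"ax": 0, "ay": 0, "az": 0, "dx": -2.8, "dy": 1.1, "dz": 11.8, "claw": -1},
  {"ax": 0, "ay": 0, "az": 0, "dx": -2.8, "dy": 1.1, "dz": 11.8, "claw": -1},
])

```text
time_s: 9.65
position: [539.0, 86.7, 235.2]
eef_rot: [0.0, 0.984, -0.179, -0.001]
contact_force: [0.5, 0.0, -0.3]
width: 0.3
```

```bash
python3 - <<'E'
from h import *
import cv2
o=robot.get_obs();print(o["position"],o["time_s"],o["contact_force"])
a=robot.snapshot("wrist");b=robot.snapshot("scene")
t=cv2.resize(a[60:260,219:419],(400,400),interpolation=cv2.INTER_CUBIC)
b=cv2.resize(b[180:260,295:375],(400,400),interpolation=cv2.INTER_CUBIC)
cv2.imwrite("pics/f.png",np.hstack([t,b]))
E
```

```text
[539.03608264  86.71404458 235.19817981] 9.65 [ 0.48466606  0.03742643 -0.34701426]
```

View pics/f.png

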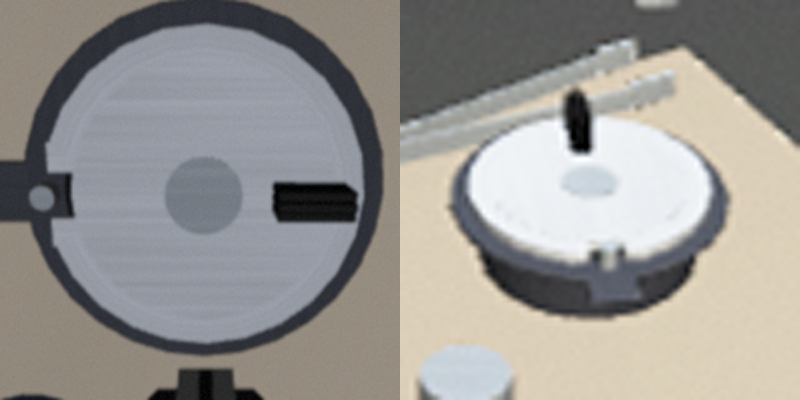

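The lid is down on the flange and the pin, at (42,198) in the left crop, stands inside the notch. The fingers are clear of everything. I'm handing in.

```bash
python3 -c "
from plant import robot
print(robot.hand_in())"
```

```text
the job is handed in; nothing more can be done
None
```

The grease pot is closed: the lid is pressed home with its notch round the pin, and the job was handed in at about 10 s (no verdict is reported).

- **Turn:** I pushed one side of the rib with the shut fingertips and turned the lid about 67° clockwise, at about 2.5 N where I read it mid-push. Afterwards the wrist picture put the notch at 69.3° and the pin at 69.5°, about 2 mm apart.
- **Press:** I pressed on the hub at about 5 N until it stopped. The force then rose to 18 N with no further travel, and the tool height of 122.8 mm matched the 123 mm worked out for a seated lid.
- **Final pictures:** From the wrist and scene cameras, the lid lies down on the flange and the pin stands in the notch. The gripper is well clear, with about zero contact force. I worked well clear of the other things on the shelf but did not measure them again.

No check failed. The hub came out within about 2 mm in the top and wrist views, which matches the calibration tolerance.

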